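# Put the diamond cup wheel away and snap its cover on

## Task

Put the steel cup wheel onto the spindle of the storage dock, flat on the plate, and let go of it; then set the cover over it and press down until both spring clips snap over the cover's end ribs. Do not let go after the snap: finish with the gripper still on the cover, pressing it firmly down (about 10 to 15 newtons). Leave the mallet, the chisel and the marble offcut where they are.

Things in the scene. Friction and masses are not known exactly. Their poses are not given: they have to be found in the camera images.
- dock: Storage dock, screwed to the bench: black plate 150 (x) x 100 (y) x 12 mm, a spring clip near each x end. Origin: centre of its underside on the bench; z up, x along its length towards clip_a. Four locating studs stand on the plate at x = +-35.5, y = +-27.5 mm: 10 mm diameter, 21 mm tall, the last 6 mm tapered; they fit inside the cover's corners with 1.5 mm to spare on each side.
- spindle_tip (a point): Tip of the steel spindle at the dock's centre, 38 mm above the bench. The spindle is 18 mm in diameter and rises 26 mm from the plate: 20 mm cylindrical, then tapering to 8 mm. Its axis is the dock's z.
- wheel: Diamond cup wheel lying flat: steel ring, outer diameter 56 mm, bore 22 mm through, 20 mm tall, about 0.22 kg; ten dull grey segments on its upper face. Origin: centre of its underside, z up. Seated, its origin is 12 mm above the dock's origin.
- cover: Grey plastic cover standing the right way up on the bench: box open below, 92 (x) x 76 (y) mm, walls and roof 4 mm, roof top 34 mm above the rim, about 0.12 kg. Along each x end wall a round rib of radius 5 mm, centred on the outer face 7 mm above the rim. Origin: centre of the rim plane, z up. Goes on with its x along the dock's x, either way round. Home: origin 12 mm above the dock's.
- cover_grip (a point): On the cover: centre of its grip ridge, 48 mm above the rim. The ridge stands on the roof, 50 long (x) x 16 wide (y) x 28 mm tall (34 to 62 mm above the rim). 30 mm of flat roof lies on either side of it.
- clip_a (a joint): Outward travel in m of the spring clip at the dock's +x end: 0 at rest, at most 0.008; 3 N/mm. As the cover goes down its ribs meet both clips' noses about 15 mm above home, push them out by 2 to 4 mm and pass them at 8 to 4 mm above home; then the push suddenly falls and the clips spring back over the ribs. The snap takes about 10 to 17 N in all.
- clip_b (a joint): The same for the clip at the dock's -x end.
- clip_a_nose (a point): Centre of the rounded nose of clip_a (radius 5 mm, 42 mm long along the dock's y), in the way of the cover's rib. At rest 53.5 mm from the dock's centre along its +x and 27.5 mm above the bench; the aluminium clip's top is 36.5 mm above the bench.
- clip_b_nose (a point): The same for clip_b, on the dock's -x side.
- mallet: Bystander: carver's round mallet lying down, steel head 52 mm diameter x 75 mm, wooden handle 130 mm towards -x. Origin on the bench below the axis, 20 mm inside the head from the handle's side.
- chisel: Bystander: flat steel chisel lying along its x, 165 mm long, 20 mm wide at most, 11 mm high. Origin below the middle of its shank, on the bench.
- offcut: Bystander: marble offcut 75 x 55 mm, 52 mm high. Origin: centre of its underside.
Mind the look-alikes: they are no part of the job. What is shaped like the cover but orange is not meant.

How it is judged:
By the outcome, as a careful person would: the job done as asked, in the order asked, and still so for the second after the job is handed in, while the arm keeps its last pose, push and grip.
It also fails if it takes over 67 s, if anything falls off the work surface, if the arm or the gripper's body presses on something with over 40 N, if the wrist force passes 120 N, or if a joint passes its speed limit or range.

## Robot

A 7-joint arm with a two-finger parallel gripper is mounted at the origin on the work surface. World frame = base frame: x ahead of the robot, y to its left, z up, the work surface at z = 0. Lengths are in m, angles in rad, forces in N, time in s.
With the tool pointing down it reaches from about 0.4 to 0.85 m from the base axis. Payload 10.4 kg.
Tool frame: the origin (TCP) lies on the centre line of the jaws, within the pads' length; the fingertips stand 11 mm ahead of it and the grasp point (between the pads) lies 8 mm behind it (tip_reach is the distance from the TCP to the fingertips, in m); z points along the fingers, y is the line along which they close (so a half turn about z gives the same grasp; the last joint's range is limited). The gripper opens to 85 mm and grips with 20 to 120 N. Pads are 22 mm wide; open, the fingers measure 114 mm over their backs; the gripper's body (76 mm by 85 mm) begins 54 mm behind the grasp point. The pads swing forward as they close: fully open they stand 13 mm farther back than shut.
Start: joints at [1.26, 0.332, -0.065, 1.46, 0.022, 1.35, -0.088], TCP at [0.177, -0.599, 0.214] pointing down, gripper open.
Joint ranges: [-2.6, 2.6], [-0.5, 2.12], [-1.47, 1.34], [0.16, 2.42], [-1.27, 4.41], [0.06, 2.06], [-2.6, 2.6]. Speed limits (rad/s): [2.22, 2.22, 2.79, 2.79, 3.14, 3.14, 3.14].

## Interface

Orientations are given as a unit quaternion [x, y, z, w].
In Python, from workcell import get_obs, camera, hand_in, tip_reach gives the robot as it stands. The module is installed in compiled form; this text tells all that it offers.
- The arm moves only by the tool move_arm, never from a script. Its argument "plan" is a list of rows, each an object with "delta_pos": the shift along the tool's x, y, z in shares of 0.8 m (1.0 is 0.8 m), a list of three; "turn": the turn, a rotation vector about the tool's x, y, z in shares of 45 degrees (1.0 is 45 degrees), a list of three; "fingers": the closure, from 0 (fully open) to 1 (shut). A call has 1 to 12 rows; each row is the pose to reach, as a shift and turn from the pose commanded when the call began, along the tool's axes at that moment; what a row does not reach only later rows make up. A row lasts 1/8 s, in which the tool goes at most 62.5 mm and 10.7 degrees, less where a joint would pass 70% of its speed; a pose out of reach is approached as far as the arm can. A shift or turn number past 1, either way, is cut back to 1. A call with a gripper value outside its range is refused whole. The fingers move at their own pace and stop on an object; "force" is the grip in N (left out, the last holds). Time passes only in rows, so rows that repeat a pose let the fingers close. It gives the time, the measured TCP pose, the force, the opening and the grip force at its end, in the units of the state.
- get_obs(): the state, without advancing time (a new reading comes with each control period).
- camera(name): name is "scene" or "top"; returns a dict with "color" (420x560x3 uint8, red, green, blue), "range_z" (420x560 float32, m along the optical axis (not along the pixel's ray), 0 where there is no reading), "fx", "fy", "cx", "cy" (pixels), "R" (3x3) and "t" (3): a world point X has camera coordinates R X + t. Camera axes: x right, y down, z forward; pixel columns grow to the right and rows downward; lengths in m; the calibration is good to about 2 mm. A picture is of the moment at which its call begins.
- hand_in(): hands the job in; it is judged then, once.
The state is a dict: "clock": time; "joint_pos": joint angles; "joint_velocities": joint speeds; "tau": joint torques, N m; "position": TCP position; "ee_rot": TCP orientation; "ft_force": force on the tool from outside, world axes, zero at the start; "torque": the same for the moment, N m; "grip_width": opening from 0.0 (shut) to 1.0 (fully open); "grasp_force": force on a finger pad.
Only numpy, scipy, OpenCV 4.12 (cv2) and the standard library are available. Lean on these libraries where they do the work, as an engineer would, in place of code of your own. Each camera call takes 0.05 s, during which the arm holds its last target. There are 200 camera calls.

## Working session

There is one attempt and no reset: what is moved stays moved. The work goes in short steps, Python scripts to look and compute and a tool call to move; the robot and the scene stay as the last step left them, time stands still between calls to the robot, and variables do not carry over. Pictures are saved under pics/ and viewed, at most 10 in all, crops included, and the job is handed in when it is done.

Besides the shell and the picture viewer there is one more tool, called after "Request:" as name([rows], argument=value, ...), one row to a line, values as JSON. move_arm: Moves the arm, as the interface text tells. Its arguments: {"type":"object","properties":{"plan":{"type":"array","items":{"type":"object","properties":{"delta_pos":{"type":"array","items":{"type":"number"}},"turn":{"type":"array","items":{"type":"number"}},"fingers":{"type":"number"}}}},"force":{"type":"number"}},"required":["plan"]}

```bash
mkdir -p pics
python3 - <<'E'
from workcell import *
import cv2,numpy as np
print(get_obs(), tip_reach)
for n in("scene","top"):
    c=camera(n); np.savez(n+'0.npz',**c)
    cv2.imwrite(f'pics/{n}0.png',c['color'][:,:,::-1]); print(n,c['fx'],c['R'],c['t'])
E
```

```text
{'clock': 0.0, 'joint_pos': array([ 1.2604171 ,  0.33288467, -0.0647174 ,  1.46097014,  0.02160412,
        1.34990293, -0.08850237]), 'joint_velocities': array([ 0.00012159,  0.00013138,  0.00336258, -0.000655  , -0.0004215 ,
        0.0001448 ,  0.00089347]), 'tau': array([-4.06590325e-04, -6.25443721e+01,  4.93880978e-02, -3.91594863e+01,
        1.62703462e-02,  1.01547901e-02,  9.23768880e-06]), 'position': array([ 0.177273  , -0.59889843,  0.21309425]), 'ee_rot': array([ 9.89662848e-01,  1.43411671e-01, -1.38671081e-04, -7.21413927e-04]), 'ft_force': array([-0.42403421,  0.63165601,  0.25705564]), 'torque': array([0.05244316, 0.0438802 , 0.01865035]), 'grasp_force': 0.0, 'grip_width': 1.0009030628039697} 0.011
scene 406.6568764198177 [[ 0.77697982  0.62952272 -0.00187357]
 [ 0.51421891 -0.63637891 -0.57497896]
 [-0.36315462  0.44578362 -0.81816605]] [-0.3991518  -0.29110864  1.48686298]
top 391.0927301048915 [[ 0.06296953 -0.99801432  0.00150355]
 [-0.97673901 -0.06193645 -0.20529193]
 [ 0.20497741  0.01145856 -0.97869963]] [-0.09484328  0.56091635  0.93507063]
```

View pics/top0.png

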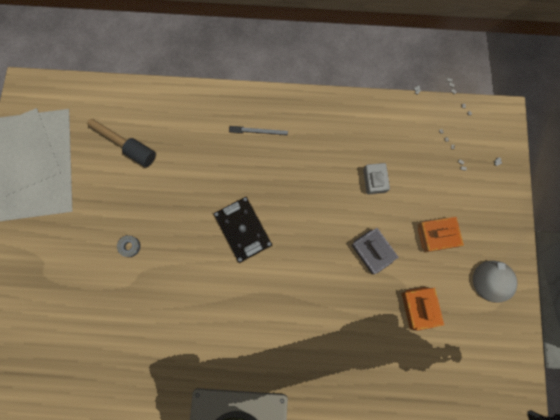

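View pics/scene0.png

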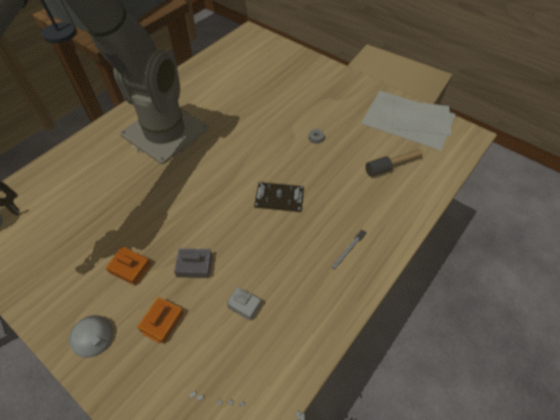

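Top view: dock (242,229), wheel (128,246), dark grey cover (375,251), pale block (376,178), orange look-alikes at (441,234) and (423,308), mallet (125,145), chisel (258,130). The scene view agrees. Next I measure from the height map.

```bash
cat > h.py <<'E'
import numpy as np,cv2
from workcell import *
def cloud(c):
    v,u=np.indices(c['range_z'].shape); z=c['range_z']
    P=np.stack([(u-c['cx'])/c['fx']*z,(v-c['cy'])/c['fy']*z,z],-1)
    return (P-c['t'])@c['R']
def ray(c,uv,h):
    uv=np.atleast_2d(uv).astype(float)
    d=np.c_[(uv[:,0]-c['cx'])/c['fx'],(uv[:,1]-c['cy'])/c['fy'],np.ones(len(uv))]@c['R']
    o=-c['R'].T@c['t']; return o+d*((h-o[2])/d[:,2])[:,None]
def proj(c,X):
    p=np.atleast_2d(X)@c['R'].T+c['t']; return np.c_[p[:,0]/p[:,2]*c['fx']+c['cx'],p[:,1]/p[:,2]*c['fy']+c['cy']]
E
python3 - <<'E'
from h import *
for n in("top","scene"):
    c=dict(np.load(n+'0.npz')); W=cloud(c); col=c['color']
    m=((W[...,2]>.007)&(W[...,2]<.12)&(c['range_z']>0)&(W[...,0]>.25)&(W[...,0]<1.0)).astype(np.uint8)
    k,l,s,ce=cv2.connectedComponentsWithStats(m)
    print(n)
    for i in range(1,k):
        if s[i,4]<60: continue
        q=W[l==i]; r=cv2.minAreaRect((q[:,:2]*1000).astype(np.float32))
        print(ce[i].round(1),s[i,4],np.round(r[0],1),np.round(r[1],1),round(r[2],1),'z',np.percentile(q[:,2],[5,50,95,100]).round(4),col[l==i].mean(0).round())
c=dict(np.load('top0.npz'));I=c['color'][:,:,::-1]
a=[cv2.resize(I[v-45:v+45,u-45:u+45],(400,400),interpolation=cv2.INTER_CUBIC) for u,v in((242,229),(376,178+20))]
c=dict(np.load('scene0.npz'));I=c['color'][:,:,::-1]
cv2.imwrite('pics/z.png',np.hstack(a))
E
```

```text
top
[126.8 144.9] 990 [732.7 377.4] [207.6  51.3] 61.7 z [0.0244 0.0393 0.0531 0.056 ] [77. 69. 56.]
[263.9 130.8] 185 [793.2  -9.5] [131.7  13.3] 88.7 z [0.0076 0.0111 0.0147 0.0175] [110. 109. 104.]
[376.4 178.6] 683 [ 670.2 -321.1] [75.8 56.8] 8.9 z [0.0163 0.0404 0.0527 0.0567] [121. 120. 114.]
[242.8 229.6] 2137 [514.4  26. ] [150.7 100.1] 31.9 z [0.0095 0.0128 0.0336 0.0399] [49. 46. 42.]
[440.1 234.4] 1214 [ 530.6 -487.6] [76.1 98.8] 12.9 z [0.0133 0.0343 0.062  0.067 ] [148.  88.  43.]
[374.7 251. ] 1218 [ 477.2 -319.1] [101.4  78.2] 37.0 z [0.0126 0.0344 0.0624 0.066 ] [91. 88. 88.]
[128.3 246.1] 354 [449.2 318.3] [53.6 55.5] 5.6 z [0.0109 0.0205 0.0239 0.027 ] [103. 103.  98.]
[495.  281.3] 1464 [ 419.8 -627.5] [103.5 103.4] 4.3 z [0.0143 0.041  0.0507 0.0551] [110. 109. 103.]
[422.8 308.4] 1376 [ 340.9 -440.5] [101.3  77.7] 13.6 z [0.013  0.0343 0.0622 0.0671] [148.  86.  40.]
scene
[537.9   6.6] 689 [ 742.7 1641.8] [296.   33.6] 1.4 z [0.0093 0.0337 0.0737 0.091 ] [80. 70. 52.]
[315.7 135. ] 169 [449.4 320.9] [54.1 61.8] 25.2 z [0.0093 0.0205 0.0243 0.0258] [95. 93. 85.]
[388.8 162. ] 630 [740.3 373.1] [207.5  52.9] 57.3 z [0.0195 0.0378 0.0535 0.0575] [81. 73. 56.]
[278.9 195.8] 1201 [513.4  26.8] [151.8 107.1] 31.7 z [0.0094 0.0137 0.0342 0.0415] [61. 56. 46.]
[347.9 248.9] 183 [793.8   4.9] [162.   17.9] 88.3 z [0.0075 0.0114 0.0146 0.0162] [100.  98.  90.]
[128.3 264.8] 1030 [ 342.8 -438.8] [100.8  78.7] 13.3 z [0.0127 0.0348 0.0625 0.0675] [122.  70.  25.]
[193.4 261.9] 1006 [ 479.1 -317. ] [98.  80.3] 37.6 z [0.0127 0.0348 0.0623 0.0669] [77. 73. 69.]
[243.7 302.8] 696 [ 670.7 -314.5] [75.1 67.7] 8.8 z [0.0154 0.0407 0.0536 0.0562] [113. 112. 104.]
[159.9 319.6] 1258 [ 531.8 -490.7] [78.9 97.2] 12.4 z [0.0129 0.0351 0.0627 0.0669] [125.  73.  27.]
[ 90.6 335.3] 1435 [ 422.9 -628.6] [103.7 104.7] 48.6 z [0.0151 0.0414 0.0515 0.056 ] [103. 104.  97.]
```

View pics/z.png

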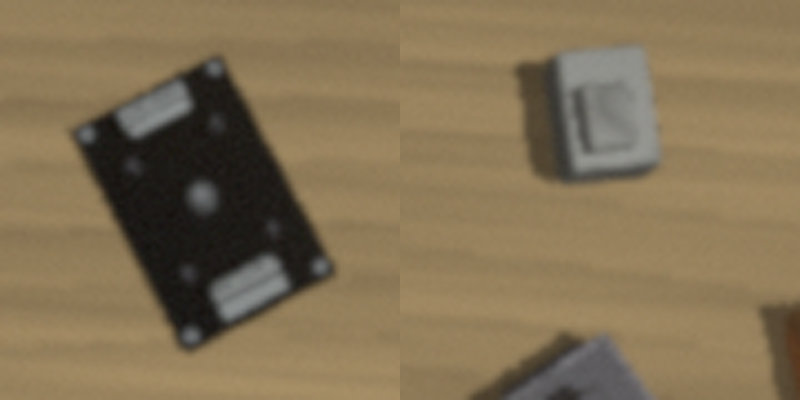

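```bash
cat >> h.py <<'E'
def rect(c,W,ctr,r,lo,hi,h):
    m=(np.hypot(W[...,0]-ctr[0],W[...,1]-ctr[1])<r)&(W[...,2]>lo)&(W[...,2]<hi)&(c['range_z']>0)
    v,u=np.nonzero(m); X=ray(c,np.c_[u,v],h)[:,:2]*1000
    q=cv2.minAreaRect(X.astype(np.float32)); return np.round(q[0],1),np.round(q[1],1),round(q[2],1),'mean',X.mean(0).round(1),len(u)
def go(x,y,z,yaw):
    from scipy.spatial.transform import Rotation as R
    o=get_obs(); A=R.from_quat(o['ee_rot']); a=np.deg2rad(yaw)
    T=R.from_matrix([[np.cos(a),np.sin(a),0],[np.sin(a),-np.cos(a),0],[0,0,-1]])
    print('delta',A.inv().apply(np.array([x,y,z])-o['position']).round(4),'turn',(A.inv()*T).as_rotvec().round(4))
E
python3 - <<'E'
from h import *
for n in("top","scene"):
    c=dict(np.load(n+'0.npz')); W=cloud(c); print(n)
    D=(.514,.0264);C=(.478,-.318);w=(.4493,.3195)
    print('dock plate',rect(c,W,D,.1,.008,.05,.012))
    print('spindle',rect(c,W,D,.012,.03,.05,.037))
    print('wheel',rect(c,W,w,.04,.016,.03,.020))
    print('cover roof',rect(c,W,C,.07,.028,.07,.034))
    print('ridge',rect(c,W,C,.07,.052,.07,.062))
go(.60,-.15,.22,31.8); go(.4493,.3195,.12,31.8)
E
```

```text
top
dock plate (array([514.1,  25.9]), array([150. ,  99.8]), 31.9, 'mean', array([513. ,  25.5]), 2119)
spindle (array([512.9,  25.3]), array([15.7, 15.4]), 4.5, 'mean', array([513.9,  25.7]), 37)
wheel (array([449.9, 318.4]), array([51.8, 55.5]), 3.6, 'mean', array([449.9, 317.7]), 317)
cover roof (array([ 476.7, -318.4]), array([92. , 78.1]), 37.1, 'mean', array([ 476.6, -318.7]), 1094)
ridge (array([ 476.3, -317.5]), array([49.6, 18.8]), 37.5, 'mean', array([ 476.6, -317.8]), 148)
scene
dock plate (array([519. ,  19.5]), array([149.7, 119.3]), 31.9, 'mean', array([515.7,  25.3]), 1186)
spindle (array([517.4,  23.4]), array([12.6, 19.9]), 38.7, 'mean', array([517.4,  23.8]), 25)
wheel (array([451.6, 317.6]), array([50. , 56.3]), 36.1, 'mean', array([450.2, 318.5]), 126)
cover roof (array([ 478.4, -319. ]), array([94.3, 79.3]), 38.6, 'mean', array([ 478.6, -318.5]), 836)
ridge (array([ 480.5, -319.9]), array([51.1, 18.7]), 39.0, 'mean', array([ 480.4, -319.3]), 123)
delta [ 0.5328 -0.3105 -0.0064] turn [-1.200e-03 -1.000e-04 -2.672e-01]
delta [ 0.5216 -0.8034  0.0942] turn [-1.200e-03 -1.000e-04 -2.672e-01]
```

The rows are not in the units I measure in: shifts go in shares of 0.8 m and turns go in shares of 45 degrees. I convert before sending: 0.53 m / 0.8 = 0.6625, -0.31 m / 0.8 = -0.3875, -0.267 rad / 0.7854 = -0.34.

Request:
move_arm([
  {"delta_pos": [0.6625, -0.3875, -0.0075], "turn": [0, 0, -0.34], "fingers": 0},
  {"delta_pos": [0.6625, -0.3875, -0.0075], "turn": [0, 0, -0.34], "fingers": 0},
  {"delta_pos": [0.6625, -0.3875, -0.0075], "turn": [0, 0, -0.34], "fingers": 0},
  {"delta_pos": [0.6625, -0.3875, -0.0075], "turn": [0, 0, -0.34], "fingers": 0},
  {"delta_pos": [0.6625, -0.3875, -0.0075], "turn": [0, 0, -0.34], "fingers": 0},
  {"delta_pos": [0.6625, -0.3875, -0.0075], "turn": [0, 0, -0.34], "fingers": 0},
  {"delta_pos": [0.6625, -0.3875, -0.0075], "turn": [0, 0, -0.34], "fingers": 0},
  {"delta_pos": [0.6625, -0.3875, -0.0075], "turn": [0, 0, -0.34], "fingers": 0},
  {"delta_pos": [0.6625, -0.3875, -0.0075], "turn": [0, 0, -0.34], "fingers": 0},
  {"delta_pos": [0.6625, -0.3875, -0.0075], "turn": [0, 0, -0.34], "fingers": 0},
  {"delta_pos": [0.6625, -0.3875, -0.0075], "turn": [0, 0, -0.34], "fingers": 0},
])

```text
clock: 1.48
position: [0.5995, -0.1464, 0.2191]
ee_rot: [0.961, 0.277, 0.0, -0.001]
ft_force: [-0.2, -0.2, 0.3]
grip_width: 0.999
grasp_force: 0.0
```

```bash
python3 -c "
from h import *
print(get_obs()['position'],get_obs()['joint_pos']); go(.4496,.3184,.12,31.8)"
```

```text
[ 0.59946633 -0.14637901  0.21913389] [ 0.5434054   0.35335056 -0.48462066  1.45442202  0.16226393  1.37474674
 -0.95628675]
delta [ 0.1207 -0.4729  0.1005] turn [-0.0025 -0.0013  0.0069]
```

Converted, -0.473 m / 0.8 = -0.5913, 0.12 m / 0.8 = 0.15, 0.006 rad / 0.7854 = 0.0076.

Request:
move_arm([
  {"delta_pos": [0.15, -0.5913, 0.125], "turn": [0, 0, 0.0076], "fingers": 0},
  {"delta_pos": [0.15, -0.5913, 0.125], "turn": [0, 0, 0.0076], "fingers": 0},
  {"delta_pos": [0.15, -0.5913, 0.125], "turn": [0, 0, 0.0076], "fingers": 0},
  {"delta_pos": [0.15, -0.5913, 0.125], "turn": [0, 0, 0.0076], "fingers": 0},
  {"delta_pos": [0.15, -0.5913, 0.125], "turn": [0, 0, 0.0076], "fingers": 0},
  {"delta_pos": [0.15, -0.5913, 0.125], "turn": [0, 0, 0.0076], "fingers": 0},
  {"delta_pos": [0.15, -0.5913, 0.125], "turn": [0, 0, 0.0076], "fingers": 0},
  {"delta_pos": [0.15, -0.5913, 0.125], "turn": [0, 0, 0.0076], "fingers": 0},
  {"delta_pos": [0.15, -0.5913, 0.125], "turn": [0, 0, 0.0076], "fingers": 0},
  {"delta_pos": [0.15, -0.5913, 0.125], "turn": [0, 0, 0.0076], "fingers": 0},
  {"delta_pos": [0.15, -0.5913, 0.125], "turn": [0, 0, 0.0076], "fingers": 0},
])

```text
clock: 2.85
position: [0.4516, 0.3118, 0.1199]
ee_rot: [0.963, 0.27, 0.0, 0.0]
ft_force: [0.1, -0.2, -0.3]
grip_width: 0.999
grasp_force: 0.0
```

```bash
python3 -c "
from h import *
print(get_obs()['position'],get_obs()['joint_pos']); go(.4496,.3184,.013,31.8)"
```

```text
[0.45160488 0.31182429 0.11993979] [-0.04654829  0.33101873 -0.75361124  1.7497369   0.2463157   1.15788427
 -1.89794127]
delta [ 0.0017 -0.0068  0.1069] turn [ 0.001  -0.     -0.0092]
```

Converted, 0.04 m / 0.8 = 0.05.

Request:
move_arm([
  {"delta_pos": [0, 0, 0.05], "turn": [0, 0, 0], "fingers": 0},
  {"delta_pos": [0, 0, 0.05], "turn": [0, 0, 0], "fingers": 0},
  {"delta_pos": [0, 0, 0.05], "turn": [0, 0, 0], "fingers": 0},
])

```text
clock: 3.22
position: [0.4512, 0.3133, 0.081]
ee_rot: [0.963, 0.27, 0.0, -0.0]
ft_force: [0.5, 1.1, 1.3]
grip_width: 1.0
grasp_force: 0.0
```

```bash
python3 -c "
from h import *
print(get_obs()['position']); go(.4496,.3184,.013,31.8)"
```

```text
[0.45120086 0.31332029 0.08102711]
delta [ 0.0012 -0.0052  0.068 ] turn [ 0.0002 -0.0008 -0.0073]
```

Static offset is from the move arithmetic; correct and descend, then close with moderate force.

Converted, 0.068 m / 0.8 = 0.085, 0.06 m / 0.8 = 0.075, -0.007 rad / 0.7854 = -0.0089.

Request:
move_arm([
  {"delta_pos": [0.0013, -0.0063, 0.0375], "turn": [0, 0, -0.0089], "fingers": 0},
  {"delta_pos": [0.0013, -0.0063, 0.075], "turn": [0, 0, -0.0089], "fingers": 0},
  {"delta_pos": [0.0013, -0.0063, 0.085], "turn": [0, 0, -0.0089], "fingers": 0},
  {"delta_pos": [0.0013, -0.0063, 0.085], "turn": [0, 0, -0.0089], "fingers": 0.3},
  {"delta_pos": [0.0013, -0.0063, 0.085], "turn": [0, 0, -0.0089], "fingers": 0.6},
  {"delta_pos": [0.0013, -0.0063, 0.085], "turn": [0, 0, -0.0089], "fingers": 0.6},
  {"delta_pos": [0.0013, -0.0063, 0.085], "turn": [0, 0, -0.0089], "fingers": 0.6},
  {"delta_pos": [0.0013, -0.0063, 0.085], "turn": [0, 0, -0.0089], "fingers": 0.6},
], force=50)

```text
clock: 4.22
position: [0.4488, 0.3184, 0.0121]
ee_rot: [0.962, 0.274, 0.0, 0.0]
ft_force: [-0.3, 1.2, -0.1]
grip_width: 0.399
grasp_force: 0.0
```

```bash
python3 -c "
from h import *
o=get_obs();print(o['position'],o['ft_force'],o['grip_width'],o['grasp_force']); go(.4496,.3184,.013,31.8)
"
```

```text
[0.44882059 0.3184197  0.01205669] [-0.29789064  1.24537779 -0.11812552] 0.39864420337912654 0.0
delta [ 0.0007  0.0004 -0.0009] turn [ 0.0002 -0.0002  0.0008]
```

Run:
```python
from h import *
a=[]
for n in("top","scene"):
    c=camera(n); np.savez(n+'1.npz',**c); u,v=proj(c,[.449,.318,.02])[0].astype(int)
    I=c['color'][:,:,::-1]; u0=max(u-50,0);v0=max(v-50,0); a.append(cv2.resize(I[v0:v0+100,u0:u0+100],(400,400),interpolation=cv2.INTER_CUBIC))
    print(n,u,v)
cv2.imwrite('pics/a.png',np.hstack(a))
```

```text
top 127 246
scene 315 134
```

View pics/a.png

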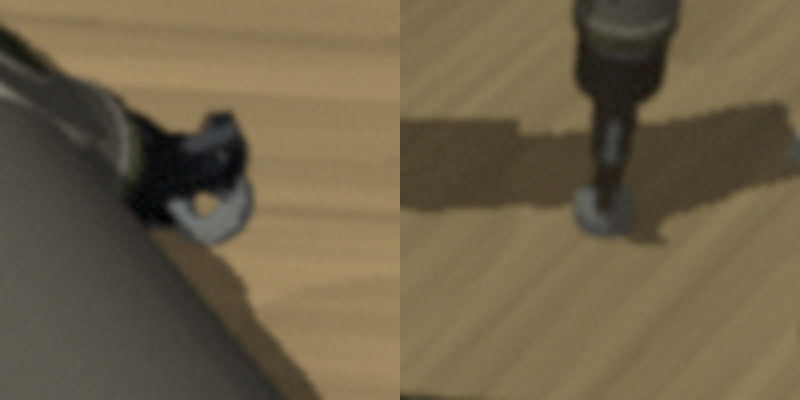

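Run:
```python
from h import *
for n,(u,v) in(("top",(129,238)),("scene",(317,130))):
    c=dict(np.load(n+'1.npz')); W=cloud(c); print(n)
    for vv in range(v-20,v+22,3):
        print(vv,' '.join('%4d/%4d/%3d'%tuple(W[vv,uu]*1000) for uu in range(u-15,u+16,3)))
```

```text
top
218  523/ 373/  0  523/ 363/  2  525/ 357/ -2  525/ 349/  0  526/ 341/ -1  525/ 332/  1  526/ 323/  3  527/ 317/ -2  527/ 309/  0  528/ 300/  1  528/ 292/  0
221  515/ 371/  0  516/ 363/  0  516/ 354/  2  517/ 348/ -1  517/ 340/  0  518/ 331/  0  518/ 323/  0  518/ 314/  4  519/ 307/  0  362/ -70/1030  520/ 291/  1
224  507/ 369/  2  508/ 362/  0  508/ 354/  0  508/ 346/  1  509/ 337/  1  510/ 331/ -2  491/ 271/134  493/ 268/123  512/ 307/ -3  511/ 297/  2  512/ 290/  0
227  475/ 291/183  499/ 360/  1  500/ 353/  0  500/ 345/  0  501/ 337/  0  485/ 281/122  484/ 270/133  485/ 265/129  503/ 305/  0  503/ 296/  1  504/ 290/ -1
230  467/ 286/192  470/ 287/173  473/ 289/153  475/ 287/141  475/ 281/139  477/ 277/131  477/ 270/131  478/ 263/131  495/ 304/ -1  495/ 294/  5  496/ 288/  0
233  460/ 283/197  462/ 283/182  465/ 284/163  468/ 287/139  469/ 281/137  470/ 276/131  471/ 272/122  471/ 262/130  472/ 257/127  487/ 294/  1  488/ 287/  0
236  453/ 281/198  455/ 281/183  458/ 283/163  460/ 281/150  462/ 279/138  468/ 293/ 84  464/ 272/121  466/ 268/113  467/ 264/103  479/ 293/  3  48
[... 2634 characters left out ...]
471/ 313/ 22  477/ 324/ 18  479/ 341/  6  484/ 355/ -1  494/ 359/  1
140  419/ 278/  2  426/ 288/  0  435/ 292/  1  448/ 292/  9  459/ 294/ 15  467/ 302/ 13  475/ 309/ 13  477/ 327/  1  487/ 331/  3  495/ 338/  3  502/ 347/  1
143  426/ 270/ -1  435/ 275/  0  445/ 279/  2  452/ 288/  1  461/ 294/  1  471/ 298/  4  477/ 309/  0  486/ 313/  3  493/ 323/ -1  501/ 329/  0  511/ 334/  1
146  437/ 254/  3  444/ 263/  0  450/ 272/ -2  461/ 276/  1  468/ 285/ -1  476/ 291/  0  486/ 294/  2  492/ 305/ -2  501/ 312/ -2  510/ 316/  1  519/ 321/  2
149  445/ 244/  0  453/ 250/  1  461/ 258/  0  468/ 266/ -1  478/ 271/  1  486/ 277/  0  495/ 283/  2  503/ 290/  2  512/ 295/  4  519/ 303/  1  527/ 310/  1
```

The fingers appear to hang above the wheel's top (finger bottom near crop (605,195), ring visible below it). I lift, close, and measure where the tips really are.

Converted, -0.1 m / 0.8 = -0.125, -0.05 m / 0.8 = -0.0625.

Request:
move_arm([
  {"delta_pos": [0, 0, -0.0625], "turn": [0, 0, 0], "fingers": 0.6},
  {"delta_pos": [0, 0, -0.125], "turn": [0, 0, 0], "fingers": 0.6},
  {"delta_pos": [0, 0, -0.125], "turn": [0, 0, 0], "fingers": 0.6},
  {"delta_pos": [0, 0, -0.125], "turn": [0, 0, 0], "fingers": 0.6},
])

```text
clock: 4.82
position: [0.4486, 0.3181, 0.1114]
ee_rot: [0.962, 0.274, -0.0, 0.0]
ft_force: [-0.1, -0.0, -1.0]
grip_width: 0.396
grasp_force: 0.0
```

Run:
```python
from h import *
o=get_obs();p=o['position'];print(p,o['grip_width'])
a=[]
for n in("top","scene"):
    c=camera(n); np.savez(n+'2.npz',**c); W=cloud(c)
    m=(np.hypot(W[...,0]-p[0],W[...,1]-p[1])<.09)&(W[...,2]>.05)&(W[...,2]<.35)
    q=W[m]
    e=np.array([.527,-.85]); d=np.array([.85,.527])
    for lo in np.arange(.06,.22,.01):
        s=q[(q[:,2]>=lo)&(q[:,2]<lo+.01)]
        if len(s): r=(s[:,:2]-p[:2])*1000; print(n,round(lo,3),len(s),'along y',(r@e).min().round(),(r@e).max().round(),'x',(r@d).min().round(),(r@d).max().round())
    print(n,'wheel', rect(c,W,(.4496,.3184),.04,.016,.03,.02))
    u,v=proj(c,p)[0].astype(int);print(u,v)
    I=c['color'][:,:,::-1].copy(); u0=max(u-50,0);v0=max(v-50,0); a.append(cv2.resize(I[v0:v0+100,u0:u0+100],(400,400),interpolation=cv2.INTER_CUBIC))
cv2.imwrite('pics/b.png',np.hstack(a))
```

```text
[0.44861047 0.31806417 0.11137167] 0.3960514437860777
top 0.12 1 along y -17.0 -17.0 x 8.0 8.0
top 0.13 17 along y -21.0 25.0 x -11.0 10.0
top 0.14 28 along y -30.0 32.0 x -11.0 6.0
top 0.15 28 along y -30.0 31.0 x -11.0 1.0
top 0.16 16 along y -21.0 32.0 x -11.0 -5.0
top 0.17 27 along y -40.0 46.0 x -13.0 10.0
top 0.18 61 along y -40.0 50.0 x -14.0 10.0
top 0.19 35 along y -17.0 55.0 x -17.0 2.0
top 0.2 27 along y 13.0 58.0 x -17.0 -4.0
top 0.21 33 along y 15.0 63.0 x -17.0 12.0
top wheel (array([449.9, 318.5]), array([51.8, 55.3]), 3.6, 'mean', array([449.7, 317.8]), 310)
113 242
scene 0.12 1 along y 19.0 19.0 x -6.0 -6.0
scene 0.13 9 along y 21.0 26.0 x -10.0 11.0
scene 0.14 14 along y 20.0 32.0 x -10.0 10.0
scene 0.15 16 along y 22.0 34.0 x -11.0 9.0
scene 0.16 3 along y 30.0 30.0 x -5.0 5.0
scene 0.17 9 along y -21.0 48.0 x -13.0 13.0
scene 0.18 20 along y 40.0 50.0 x -12.0 14.0
scene 0.19 10 along y -18.0 56.0 x -14.0 15.0
scene 0.2 33 along y 11.0 60.0 x -15.0 17.0
scene 0.21 29 along y -13.0 63.0 x -17.0 16.0
scene wheel (array([451.5, 317.8]), array([50. , 55.8]), 36.1, 'mean', array([450.5, 318.7]), 132)
317 114
```

View pics/b.png

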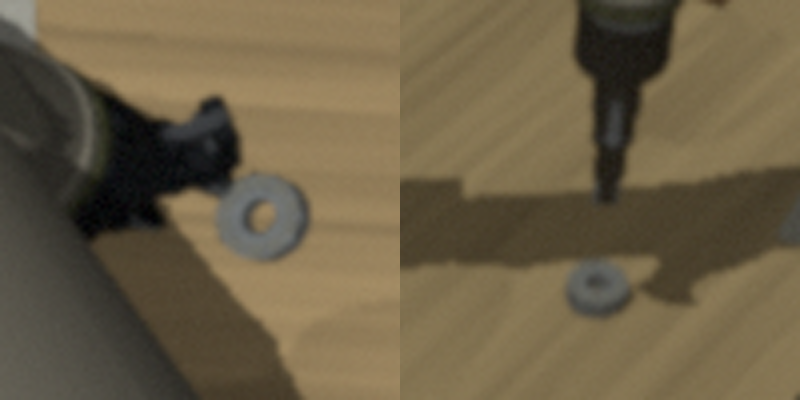

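Tips really sit about 18 mm above the reported TCP height at 0.4 opening (lowest finger at z≈0.129 with TCP 0.111), so I go correspondingly lower.

Converted, 0.123 m / 0.8 = 0.1538, 0.11 m / 0.8 = 0.1375.

Request:
move_arm([
  {"delta_pos": [0.0013, 0, 0.0125], "turn": [0, 0, 0], "fingers": 0},
  {"delta_pos": [0.0013, 0, 0.025], "turn": [0, 0, 0], "fingers": 0},
  {"delta_pos": [0.0013, 0, 0.05], "turn": [0, 0, 0], "fingers": 0},
  {"delta_pos": [0.0013, 0, 0.1], "turn": [0, 0, 0], "fingers": 0},
  {"delta_pos": [0.0013, 0, 0.1375], "turn": [0, 0, 0], "fingers": 0},
  {"delta_pos": [0.0013, 0, 0.1538], "turn": [0, 0, 0], "fingers": 0},
  {"delta_pos": [0.0013, 0, 0.1538], "turn": [0, 0, 0], "fingers": 0},
  {"delta_pos": [0.0013, 0, 0.1538], "turn": [0, 0, 0], "fingers": 0.5},
  {"delta_pos": [0.0013, 0, 0.1538], "turn": [0, 0, 0], "fingers": 0.5},
  {"delta_pos": [0.0013, 0, 0.1538], "turn": [0, 0, 0], "fingers": 0.5},
  {"delta_pos": [0.0013, 0, 0.1538], "turn": [0, 0, 0], "fingers": 0.5},
], force=50)

```text
clock: 6.3
position: [0.4504, 0.3193, -0.0093]
ee_rot: [0.962, 0.274, 0.001, 0.0]
ft_force: [-3.0, -2.7, 11.2]
grip_width: 0.63
grasp_force: 50.2
```

Converted, -0.12 m / 0.8 = -0.15, -0.08 m / 0.8 = -0.1.

Request:
move_arm([
  {"delta_pos": [0, 0, -0.0375], "turn": [0, 0, 0], "fingers": 0.6},
  {"delta_pos": [0, 0, -0.1], "turn": [0, 0, 0], "fingers": 0.6},
  {"delta_pos": [0, 0, -0.15], "turn": [0, 0, 0], "fingers": 0.6},
  {"delta_pos": [0, 0, -0.15], "turn": [0, 0, 0], "fingers": 0.6},
  {"delta_pos": [0, 0, -0.15], "turn": [0, 0, 0], "fingers": 0.6},
], force=60)

```text
clock: 6.92
position: [0.4494, 0.3184, 0.1084]
ee_rot: [0.962, 0.274, -0.0, 0.0]
ft_force: [-0.5, -0.4, -3.5]
grip_width: 0.618
grasp_force: 63.7
```

Run:
```python
from h import *
o=get_obs();p=o['position'];print(p,o['grip_width'],o['ft_force'],o['grasp_force'])
go(.5143,.026,.12,31.8)
```

```text
[0.44938957 0.31839843 0.10837532] 0.6178491055307556 [-0.50577078 -0.39302307 -3.45987873] 63.69406878948212
delta [-0.0991  0.2827 -0.0114] turn [0.0006 0.0005 0.0005]
```

Converted, 0.283 m / 0.8 = 0.3538, 0.226 m / 0.8 = 0.2825.

Request:
move_arm([
  {"delta_pos": [-0.025, 0.07, -0.0138], "turn": [0, 0, 0], "fingers": 0.6},
  {"delta_pos": [-0.05, 0.1413, -0.0138], "turn": [0, 0, 0], "fingers": 0.6},
  {"delta_pos": [-0.0738, 0.2113, -0.0138], "turn": [0, 0, 0], "fingers": 0.6},
  {"delta_pos": [-0.0988, 0.2825, -0.0138], "turn": [0, 0, 0], "fingers": 0.6},
  {"delta_pos": [-0.1238, 0.3538, -0.0138], "turn": [0, 0, 0], "fingers": 0.6},
  {"delta_pos": [-0.1238, 0.3538, -0.0138], "turn": [0, 0, 0], "fingers": 0.6},
  {"delta_pos": [-0.1238, 0.3538, -0.0138], "turn": [0, 0, 0], "fingers": 0.6},
  {"delta_pos": [-0.1238, 0.3538, -0.0138], "turn": [0, 0, 0], "fingers": 0.6},
  {"delta_pos": [-0.1238, 0.3538, -0.0138], "turn": [0, 0, 0], "fingers": 0.6},
])

```text
clock: 8.05
position: [0.5145, 0.0275, 0.1197]
ee_rot: [0.961, 0.275, -0.0, -0.0]
ft_force: [-0.4, -0.2, -2.1]
grip_width: 0.62
grasp_force: 64.0
```

Run:
```python
from h import *
o=get_obs();p=o['position'];print(p,o['grip_width'],o['ft_force'],o['grasp_force'])
go(.5143,.026,.12,31.8)
for n in("top","scene"):
    c=camera(n); np.savez(n+'3.npz',**c); W=cloud(c)
    b=p[2]+.0093
    print(n,rect(c,W,p[:2],.036,b+.014,b+.026,b+.02))
```

```text
[0.51451689 0.02750442 0.11974623] 0.6202585158069023 [-0.36869313 -0.23460977 -2.07164523] 63.95771026611328
delta [-0.001   0.0012 -0.0003] turn [-0.0002  0.0002  0.0028]
top (array([0., 0.]), array([0., 0.]), 0.0, 'mean', array([nan, nan]), 0)
scene (array([517.8,  21.5]), array([52.9, 57.7]), 38.9, 'mean', array([523.1,  26.3]), 99)h.py:16: RuntimeWarning: Mean of empty slice.
  q=cv2.minAreaRect(X.astype(np.float32)); return np.round(q[0],1),np.round(q[1],1),round(q[2],1),'mean',X.mean(0).round(1),len(u)
  ret = um.true_divide(
```

Converted, 0.1 m / 0.8 = 0.125, 0.0012 m / 0.8 = 0.0015, 0.003 rad / 0.7854 = 0.0038.

Request:
move_arm([
  {"delta_pos": [-0.0013, 0.0015, 0.05], "turn": [0, 0, 0.0038], "fingers": 0.6},
  {"delta_pos": [-0.0013, 0.0015, 0.0875], "turn": [0, 0, 0.0038], "fingers": 0.6},
  {"delta_pos": [-0.0013, 0.0015, 0.1], "turn": [0, 0, 0.0038], "fingers": 0.6},
  {"delta_pos": [-0.0013, 0.0015, 0.11], "turn": [0, 0, 0.0038], "fingers": 0.6},
  {"delta_pos": [-0.0013, 0.0015, 0.1175], "turn": [0, 0, 0.0038], "fingers": 0.6},
  {"delta_pos": [-0.0013, 0.0015, 0.125], "turn": [0, 0, 0.0038], "fingers": 0.6},
  {"delta_pos": [-0.0013, 0.0015, 0.125], "turn": [0, 0, 0.0038], "fingers": 0.6},
])

```text
clock: 9.02
position: [0.5145, 0.0247, 0.0198]
ee_rot: [0.962, 0.273, -0.0, 0.0]
ft_force: [-0.4, 0.4, -2.4]
grip_width: 0.618
grasp_force: 64.0
```

Run:
```python
from h import *
o=get_obs();p=o['position'];print(p,o['ft_force'],o['torque'])
go(.514,.026,.004,31.8)
```

```text
[0.51451258 0.02471785 0.019812  ] [-0.35431725  0.39200023 -2.38049633] [ 0.01376699 -0.0632792   0.00651993]
delta [ 0.0002 -0.0014  0.0158] turn [ 0.      0.0002 -0.0023]
```

Converted, 0.016 m / 0.8 = 0.02, 0.004 m / 0.8 = 0.005, -0.002 rad / 0.7854 = -0.0025.

Request:
move_arm([
  {"delta_pos": [0, -0.0015, 0.005], "turn": [0, 0, -0.0025], "fingers": 0.6},
  {"delta_pos": [0, -0.0015, 0.01], "turn": [0, 0, -0.0025], "fingers": 0.6},
  {"delta_pos": [0, -0.0015, 0.015], "turn": [0, 0, -0.0025], "fingers": 0.6},
  {"delta_pos": [0, -0.0015, 0.0188], "turn": [0, 0, -0.0025], "fingers": 0.6},
  {"delta_pos": [0, -0.0015, 0.02], "turn": [0, 0, -0.0025], "fingers": 0.6},
  {"delta_pos": [0, -0.0015, 0.02], "turn": [0, 0, -0.0025], "fingers": 0.6},
])

```text
clock: 9.78
position: [0.514, 0.0258, 0.0039]
ee_rot: [0.962, 0.274, -0.0, 0.0]
ft_force: [0.0, 0.9, -3.3]
grip_width: 0.623
grasp_force: 64.0
```

Converted, 0.002 m / 0.8 = 0.0025, 0.001 m / 0.8 = 0.0013.

Request:
move_arm([
  {"delta_pos": [0, 0, 0.0013], "turn": [0, 0, 0], "fingers": 0.6},
  {"delta_pos": [0, 0, 0.0025], "turn": [0, 0, 0], "fingers": 0.6},
  {"delta_pos": [0, 0, 0.0025], "turn": [0, 0, 0], "fingers": 0.6},
])

```text
clock: 10.15
position: [0.5141, 0.0258, 0.0029]
ee_rot: [0.962, 0.274, 0.0, 0.0]
ft_force: [-5.4, -0.8, 11.6]
grip_width: 0.622
grasp_force: 65.4
```

Contact on the plate at the expected height. Release and lift; then look.

Converted, -0.18 m / 0.8 = -0.225, -0.14 m / 0.8 = -0.175.

Request:
move_arm([
  {"delta_pos": [0, 0, 0], "turn": [0, 0, 0], "fingers": 0.2},
  {"delta_pos": [0, 0, 0], "turn": [0, 0, 0], "fingers": 0},
  {"delta_pos": [0, 0, 0], "turn": [0, 0, 0], "fingers": 0},
  {"delta_pos": [0, 0, 0], "turn": [0, 0, 0], "fingers": 0},
  {"delta_pos": [0, 0, -0.0375], "turn": [0, 0, 0], "fingers": 0},
  {"delta_pos": [0, 0, -0.1], "turn": [0, 0, 0], "fingers": 0},
  {"delta_pos": [0, 0, -0.175], "turn": [0, 0, 0], "fingers": 0},
  {"delta_pos": [0, 0, -0.225], "turn": [0, 0, 0], "fingers": 0},
  {"delta_pos": [0, 0, -0.225], "turn": [0, 0, 0], "fingers": 0},
])

```text
clock: 11.28
position: [0.5158, 0.026, 0.1851]
ee_rot: [0.962, 0.274, 0.003, 0.001]
ft_force: [0.3, -0.1, -0.4]
grip_width: 0.998
grasp_force: 0.0
```

Run:
```python
from h import *
o=get_obs();p=o['position'];print(p,o['ft_force'],o['torque'])
go(.477,-.318,.18,37.3)
```

```text
[0.51575421 0.02603166 0.18510774] [ 0.30488035 -0.12675999 -0.37212623] [-0.02465759 -0.04935529 -0.03345685]
delta [-0.2142  0.272   0.0051] turn [ 0.0038 -0.0045 -0.0963]
```

Converted, 0.272 m / 0.8 = 0.34, 0.227 m / 0.8 = 0.2838, 0.003 rad / 0.7854 = 0.0038.

Request:
move_arm([
  {"delta_pos": [-0.045, 0.0563, 0.0063], "turn": [0.0038, -0.0051, -0.1222], "fingers": 0},
  {"delta_pos": [-0.0888, 0.1138, 0.0063], "turn": [0.0038, -0.0051, -0.1222], "fingers": 0.3},
  {"delta_pos": [-0.1338, 0.17, 0.0063], "turn": [0.0038, -0.0051, -0.1222], "fingers": 0.3},
  {"delta_pos": [-0.1788, 0.2263, 0.0063], "turn": [0.0038, -0.0051, -0.1222], "fingers": 0.3},
  {"delta_pos": [-0.2225, 0.2838, 0.0063], "turn": [0.0038, -0.0051, -0.1222], "fingers": 0.3},
  {"delta_pos": [-0.2675, 0.34, 0.0063], "turn": [0.0038, -0.0051, -0.1222], "fingers": 0.3},
  {"delta_pos": [-0.2675, 0.34, 0.0063], "turn": [0.0038, -0.0051, -0.1222], "fingers": 0.3},
  {"delta_pos": [-0.2675, 0.34, 0.0063], "turn": [0.0038, -0.0051, -0.1222], "fingers": 0.3},
  {"delta_pos": [-0.2675, 0.34, 0.0063], "turn": [0.0038, -0.0051, -0.1222], "fingers": 0.3},
])

```text
clock: 12.4
position: [0.4757, -0.3166, 0.1765]
ee_rot: [0.947, 0.321, -0.002, -0.001]
ft_force: [-0.0, 1.0, -0.1]
grip_width: 0.701
grasp_force: 0.0
```

Run:
```python
from h import *
o=get_obs();p=o['position'];print(p)
go(.4772,-.318,.08,37.3)
a=[]
D=(.514,.026)
for n in("top","scene"):
    c=camera(n); np.savez(n+'4.npz',**c); W=cloud(c)
    print(n,'wheel',rect(c,W,D,.032,.026,.036,.032),'spindle',rect(c,W,D,.008,.034,.05,.038))
    print('dock',rect(c,W,D,.1,.008,.05,.012))
    m=(np.hypot(W[...,0]-p[0],W[...,1]-p[1])<.07)&(W[...,2]>.08)&(W[...,2]<.3); print('finger low',np.sort(W[m][:,2])[:8].round(3))
    u,v=proj(c,[.514,.026,.03])[0].astype(int);I=c['color'][:,:,::-1]; a.append(cv2.resize(I[v-40:v+40,u-40:u+40],(400,400),interpolation=cv2.INTER_CUBIC))
cv2.imwrite('pics/d.png',np.hstack(a))
```

```text
[ 0.47571891 -0.31662068  0.17651326]
delta [0.0007 0.0024 0.0965] turn [-0.0038  0.0038  0.002 ]
top wheel (array([513.8,  24.5]), array([52.2, 54.3]), 3.6, 'mean', array([513.5,  25.1]), 320) spindle (array([514.5,  25.6]), array([12.8, 12.6]), 30.8, 'mean', array([514.4,  25.4]), 24)
dock (array([514.1,  25.9]), array([150. ,  99.8]), 31.9, 'mean', array([513.1,  25.6]), 2121)
finger low [0.205 0.211 0.216 0.217 0.243 0.244 0.246 0.247]
scene wheel (array([514.8,  24.2]), array([53.9, 55.9]), 38.9, 'mean', array([515.4,  24.2]), 174) spindle (array([514.1,  26.5]), array([ 9.9, 12.2]), 0.4, 'mean', array([514.3,  26.4]), 13)
dock (array([515.8,  24.7]), array([149.5, 107.1]), 31.6, 'mean', array([515.3,  25.8]), 1184)
finger low [0.199 0.201 0.202 0.203 0.204 0.204 0.204 0.205]
```

View pics/d.png

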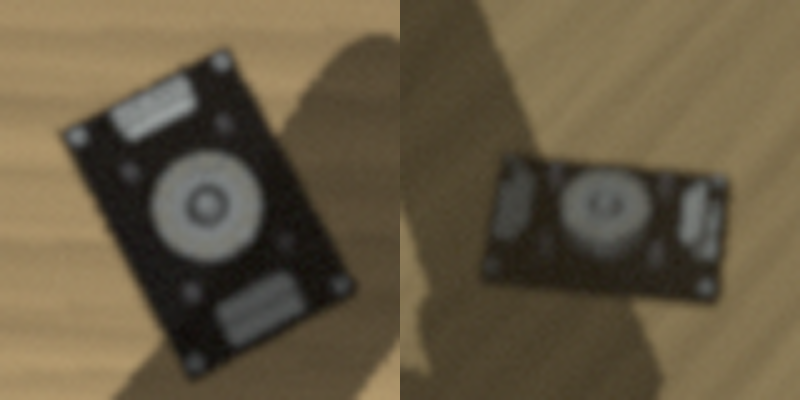

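Wheel lies flat on the plate with the spindle through its bore (left crop (207,205)). Now the cover: align and go down.

Converted, 0.12 m / 0.8 = 0.15, 0.1 m / 0.8 = 0.125, -0.004 rad / 0.7854 = -0.0051.

Request:
move_arm([
  {"delta_pos": [0.0013, 0.0025, 0.0625], "turn": [-0.0051, 0.0051, 0.0025], "fingers": 0.3},
  {"delta_pos": [0.0013, 0.0025, 0.125], "turn": [-0.0051, 0.0051, 0.0025], "fingers": 0.3},
  {"delta_pos": [0.0013, 0.0025, 0.15], "turn": [-0.0051, 0.0051, 0.0025], "fingers": 0.3},
  {"delta_pos": [0.0013, 0.0025, 0.15], "turn": [-0.0051, 0.0051, 0.0025], "fingers": 0.3},
  {"delta_pos": [0.0013, 0.0025, 0.15], "turn": [-0.0051, 0.0051, 0.0025], "fingers": 0.3},
])

```text
clock: 13.12
position: [0.4776, -0.3192, 0.0583]
ee_rot: [0.948, 0.319, 0.001, 0.001]
ft_force: [-0.6, -0.2, 0.7]
grip_width: 0.697
grasp_force: 0.0
```

Run:
```python
from h import *
o=get_obs();p=o['position'];print(p,o['ft_force'])
go(.4768,-.318,.026,37.3)
```

```text
[ 0.47762614 -0.31918598  0.05826881] [-0.61286101 -0.24567959  0.72270837]
delta [ 0.     -0.0015  0.0323] turn [ 0.0026 -0.0008 -0.0016]
```

Converted, 0.032 m / 0.8 = 0.04, -0.001 m / 0.8 = -0.0013, 0.001 rad / 0.7854 = 0.0013.

Request:
move_arm([
  {"delta_pos": [0, -0.0013, 0.025], "turn": [0, 0, 0], "fingers": 0.3},
  {"delta_pos": [0, -0.0013, 0.04], "turn": [0.0013, 0, 0], "fingers": 0.3},
  {"delta_pos": [0, -0.0013, 0.04], "turn": [0.0013, 0, 0], "fingers": 0.4},
  {"delta_pos": [0, -0.0013, 0.04], "turn": [0.0013, 0, 0], "fingers": 0.95},
  {"delta_pos": [0, -0.0013, 0.04], "turn": [0.0013, 0, 0], "fingers": 0.95},
  {"delta_pos": [0, -0.0013, 0.04], "turn": [0.0013, 0, 0], "fingers": 0.95},
  {"delta_pos": [0, -0.0013, 0.04], "turn": [0.0013, 0, 0], "fingers": 0.95},
  {"delta_pos": [0, -0.0013, 0.04], "turn": [0.0013, 0, 0], "fingers": 0.95},
], force=60)

```text
clock: 14.12
position: [0.4768, -0.3187, 0.0258]
ee_rot: [0.948, 0.319, 0.001, 0.001]
ft_force: [-0.2, 0.1, 5.4]
grip_width: 0.168
grasp_force: 59.4
```

Run:
```python
from h import *
o=get_obs();p=o['position'];print(p,o['ft_force'],o['grip_width'],o['grasp_force'])
go(.4768,-.318,.026,37.3)
for n in("top","scene"):
    c=camera(n); W=cloud(c); np.savez(n+'5.npz',**c)
    print(n,'roof',rect(c,W,(.477,-.318),.062,.029,.039,.034))
    m=(np.hypot(W[...,0]-p[0],W[...,1]-p[1])<.05)&(W[...,2]>.03)&(W[...,2]<.3); s=W[m]; d=s[:,:2]-p[:2]
```

```text
[ 0.47679063 -0.31872303  0.02578126] [-0.23852959  0.07365004  5.43965515] 0.16763204461569606 59.36314344406128
delta [ 0.0004 -0.0006 -0.0002] turn [ 0.0014 -0.0006 -0.0023]
top roof (array([ 476.2, -318.1]), array([92. , 77.4]), 36.7, 'mean', array([ 475.9, -305.1]), 481)
scene roof (array([ 478.5, -319.2]), array([94.7, 79.1]), 39.0, 'mean', array([ 488.9, -320.2]), 517)
```

Converted, -0.11 m / 0.8 = -0.1375, -0.08 m / 0.8 = -0.1.

Request:
move_arm([
  {"delta_pos": [0, 0, -0.0375], "turn": [0, 0, 0], "fingers": 0.95},
  {"delta_pos": [0, 0, -0.1], "turn": [0, 0, 0], "fingers": 0.95},
  {"delta_pos": [0, 0, -0.1375], "turn": [0, 0, 0], "fingers": 0.95},
  {"delta_pos": [0, 0, -0.1375], "turn": [0, 0, 0], "fingers": 0.95},
], force=90)

```text
clock: 14.72
position: [0.4773, -0.319, 0.1373]
ee_rot: [0.948, 0.319, 0.001, 0.002]
ft_force: [-0.0, 0.1, -2.2]
grip_width: 0.165
grasp_force: 88.1
```

Run:
```python
from h import *
o=get_obs();p=o['position'];print(p,o['ft_force'],o['grip_width'],o['grasp_force'])
go(.514,.0257,.13,31.8)
```

```text
[ 0.47728488 -0.31900486  0.13731027] [-0.02742994  0.07462801 -2.22206473] 0.16466433063437624 88.13473105430603
delta [ 0.2375 -0.2525  0.0066] turn [ 0.0038 -0.0015  0.0938]
```

Converted, -0.2525 m / 0.8 = -0.3156, 0.2375 m / 0.8 = 0.2969, -0.001 rad / 0.7854 = -0.0013.

Request:
move_arm([
  {"delta_pos": [0.05, -0.0525, 0.0075], "turn": [0.0038, -0.0013, 0.1197], "fingers": 0.95},
  {"delta_pos": [0.0988, -0.105, 0.0075], "turn": [0.0038, -0.0013, 0.1197], "fingers": 0.95},
  {"delta_pos": [0.1488, -0.1575, 0.0075], "turn": [0.0038, -0.0013, 0.1197], "fingers": 0.95},
  {"delta_pos": [0.1975, -0.21, 0.0075], "turn": [0.0038, -0.0013, 0.1197], "fingers": 0.95},
  {"delta_pos": [0.2475, -0.2625, 0.0075], "turn": [0.0038, -0.0013, 0.1197], "fingers": 0.95},
  {"delta_pos": [0.2969, -0.3156, 0.0075], "turn": [0.0038, -0.0013, 0.1197], "fingers": 0.95},
  {"delta_pos": [0.2969, -0.3156, 0.0075], "turn": [0.0038, -0.0013, 0.1197], "fingers": 0.95},
  {"delta_pos": [0.2969, -0.3156, 0.0075], "turn": [0.0038, -0.0013, 0.1197], "fingers": 0.95},
  {"delta_pos": [0.2969, -0.3156, 0.0075], "turn": [0.0038, -0.0013, 0.1197], "fingers": 0.95},
  {"delta_pos": [0.2969, -0.3156, 0.0075], "turn": [0.0038, -0.0013, 0.1197], "fingers": 0.95},
])

```text
clock: 15.98
position: [0.5127, 0.0252, 0.1287]
ee_rot: [0.962, 0.273, -0.001, -0.001]
ft_force: [-0.3, -0.5, -0.5]
grip_width: 0.165
grasp_force: 88.3
```

Run:
```python
from h import *
o=get_obs();p=o['position'];print(p,o['ft_force'],o['torque'],o['grasp_force'])
go(.514,.0257,.07,31.8)
b=p[2]-.0258
for n in("top","scene"):
    c=camera(n); W=cloud(c); np.savez(n+'6.npz',**c)
    print(n,'roof',rect(c,W,p[:2],.062,b+.029,b+.039,b+.034),'rim..roof',rect(c,W,p[:2],.062,b+.0,b+.039,b+.034))
```

```text
[0.51272152 0.02521686 0.12873334] [-0.26587776 -0.46656613 -0.48297468] [0.02508742 0.00561907 0.01341902] 88.28824281692505
delta [0.0014 0.0004 0.0587] turn [-0.0031  0.0014 -0.0021]
top roof (array([503. , -24.7]), array([28.2,  9.6]), 8.9, 'mean', array([499., -24.]), 30) rim..roof (array([499.5, -25.2]), array([35.3,  9.7]), 8.5, 'mean', array([496. , -24.6]), 40)
scene roof (array([513.9,  25. ]), array([92.5, 82.1]), 32.0, 'mean', array([518.1,  19.4]), 465) rim..roof (array([521.1,  17.4]), array([ 99.2, 102.5]), 32.0, 'mean', array([526.5,  10. ]), 691)
```

Converted, 0.066 m / 0.8 = 0.0825, 0.055 m / 0.8 = 0.0688, -0.003 rad / 0.7854 = -0.0038.

Request:
move_arm([
  {"delta_pos": [0.0015, 0, 0.0375], "turn": [-0.0038, 0.0013, -0.0025], "fingers": 0.95},
  {"delta_pos": [0.0015, 0, 0.0688], "turn": [-0.0038, 0.0013, -0.0025], "fingers": 0.95},
  {"delta_pos": [0.0015, 0, 0.0825], "turn": [-0.0038, 0.0013, -0.0025], "fingers": 0.95},
  {"delta_pos": [0.0015, 0, 0.0825], "turn": [-0.0038, 0.0013, -0.0025], "fingers": 0.95},
  {"delta_pos": [0.0015, 0, 0.0825], "turn": [-0.0038, 0.0013, -0.0025], "fingers": 0.95},
])

```text
clock: 16.7
position: [0.5144, 0.0271, 0.0639]
ee_rot: [0.962, 0.275, 0.001, 0.0]
ft_force: [-0.0, 0.6, -0.9]
grip_width: 0.166
grasp_force: 88.3
```

Run:
```python
from h import *
o=get_obs();p=o['position'];print(p,o['ft_force'],o['torque'],o['grasp_force'])
go(.5137,.0258,.053,31.8)
```

```text
[0.51436059 0.02711583 0.06394212] [-0.00849735  0.61560551 -0.86156976] [0.0068664  0.01255382 0.00985377] 88.28468084335327
delta [-0.0013  0.0008  0.0109] turn [ 0.0007 -0.0012  0.0016]
```

Converted, 0.009 m / 0.8 = 0.0113, -0.001 m / 0.8 = -0.0013, -0.001 rad / 0.7854 = -0.0013.

Request:
move_arm([
  {"delta_pos": [-0.0013, 0.001, 0.0013], "turn": [0, -0.0013, 0.0025], "fingers": 0.95},
  {"delta_pos": [-0.0013, 0.001, 0.0013], "turn": [0, -0.0013, 0.0025], "fingers": 0.95},
  {"delta_pos": [-0.0013, 0.001, 0.0013], "turn": [0, -0.0013, 0.0025], "fingers": 0.95},
  {"delta_pos": [-0.0013, 0.001, 0.005], "turn": [0, -0.0013, 0.0025], "fingers": 0.95},
  {"delta_pos": [-0.0013, 0.001, 0.0088], "turn": [0, -0.0013, 0.0025], "fingers": 0.95},
  {"delta_pos": [-0.0013, 0.001, 0.0113], "turn": [0, -0.0013, 0.0025], "fingers": 0.95},
  {"delta_pos": [-0.0013, 0.001, 0.0113], "turn": [0, -0.0013, 0.0025], "fingers": 0.95},
])

```text
clock: 17.58
position: [0.5132, 0.026, 0.0539]
ee_rot: [0.962, 0.274, -0.001, 0.0]
ft_force: [0.8, 0.6, -1.0]
grip_width: 0.162
grasp_force: 88.4
```

Run:
```python
from h import *
o=get_obs();p=o['position'];print(p,o['ft_force'],o['torque'],o['grasp_force'])
go(.5137,.0258,.053,31.8)
```

```text
[0.513244   0.0260017  0.05386643] [ 0.7751177   0.60551505 -0.97517735] [-0.0129393   0.05006464 -0.06725097] 88.38874697685242
delta [0.0003 0.0004 0.0009] turn [-0.0002  0.001  -0.0001]
```

Rim is on the studs' tapers with no side force. Pressing on in small steps.

Converted, 0.005 m / 0.8 = 0.0063, 0.001 m / 0.8 = 0.0013.

Request:
move_arm([
  {"delta_pos": [0.0003, 0.0003, 0.0013], "turn": [0, 0, 0], "fingers": 0.95},
  {"delta_pos": [0.0003, 0.0003, 0.0025], "turn": [0, 0, 0], "fingers": 0.95},
  {"delta_pos": [0.0003, 0.0003, 0.0038], "turn": [0, 0, 0], "fingers": 0.95},
  {"delta_pos": [0.0003, 0.0003, 0.005], "turn": [0, 0, 0], "fingers": 0.95},
  {"delta_pos": [0.0003, 0.0003, 0.0063], "turn": [0, 0, 0], "fingers": 0.95},
  {"delta_pos": [0.0003, 0.0003, 0.0063], "turn": [0, 0, 0], "fingers": 0.95},
])

```text
clock: 18.32
position: [0.5145, 0.026, 0.0501]
ee_rot: [0.962, 0.274, 0.0, 0.0]
ft_force: [-1.0, 0.6, 9.3]
grip_width: 0.162
grasp_force: 89.9
```

Converted, 0.004 m / 0.8 = 0.005, 0.003 m / 0.8 = 0.0038.

Request:
move_arm([
  {"delta_pos": [0, 0, 0.0013], "turn": [0, 0, 0], "fingers": 0.95},
  {"delta_pos": [0, 0, 0.0025], "turn": [0, 0, 0], "fingers": 0.95},
  {"delta_pos": [0, 0, 0.0038], "turn": [0, 0, 0], "fingers": 0.95},
  {"delta_pos": [0, 0, 0.005], "turn": [0, 0, 0], "fingers": 0.95},
  {"delta_pos": [0, 0, 0.005], "turn": [0, 0, 0], "fingers": 0.95},
])

```text
clock: 18.95
position: [0.5144, 0.0258, 0.0457]
ee_rot: [0.962, 0.274, 0.0, 0.0]
ft_force: [0.5, 0.3, 5.6]
grip_width: 0.163
grasp_force: 89.1
```

Converted, 0.004 m / 0.8 = 0.005, 0.003 m / 0.8 = 0.0038.

Request:
move_arm([
  {"delta_pos": [0, 0, 0.0013], "turn": [0, 0, 0], "fingers": 0.95},
  {"delta_pos": [0, 0, 0.0025], "turn": [0, 0, 0], "fingers": 0.95},
  {"delta_pos": [0, 0, 0.0038], "turn": [0, 0, 0], "fingers": 0.95},
  {"delta_pos": [0, 0, 0.005], "turn": [0, 0, 0], "fingers": 0.95},
  {"delta_pos": [0, 0, 0.005], "turn": [0, 0, 0], "fingers": 0.95},
])

```text
clock: 19.58
position: [0.5134, 0.026, 0.0406]
ee_rot: [0.962, 0.274, -0.001, -0.0]
ft_force: [3.8, 1.0, -3.1]
grip_width: 0.162
grasp_force: 88.0
```

The push has collapsed: snapped. Now down to home and press.

Converted, 0.003 m / 0.8 = 0.0038, 0.001 m / 0.8 = 0.0013.

Request:
move_arm([
  {"delta_pos": [0, 0, 0.0013], "turn": [0, 0, 0], "fingers": 0.95},
  {"delta_pos": [0, 0, 0.0025], "turn": [0, 0, 0], "fingers": 0.95},
  {"delta_pos": [0, 0, 0.0038], "turn": [0, 0, 0], "fingers": 0.95},
  {"delta_pos": [0, 0, 0.0038], "turn": [0, 0, 0], "fingers": 0.95},
  {"delta_pos": [0, 0, 0.0038], "turn": [0, 0, 0], "fingers": 0.95},
])

```text
clock: 20.2
position: [0.5133, 0.0257, 0.0379]
ee_rot: [0.962, 0.274, -0.001, 0.0]
ft_force: [-1.5, -0.7, 1.7]
grip_width: 0.159
grasp_force: 88.8
```

Converted, 0.001 m / 0.8 = 0.0013, 0.0005 m / 0.8 = 0.0006.

Request:
move_arm([
  {"delta_pos": [0, 0, 0.0006], "turn": [0, 0, 0], "fingers": 0.95},
  {"delta_pos": [0, 0, 0.0013], "turn": [0, 0, 0], "fingers": 0.95},
  {"delta_pos": [0, 0, 0.0013], "turn": [0, 0, 0], "fingers": 0.95},
  {"delta_pos": [0, 0, 0.0013], "turn": [0, 0, 0], "fingers": 0.95},
])

```text
clock: 20.7
position: [0.5133, 0.0257, 0.0378]
ee_rot: [0.962, 0.274, -0.001, 0.0]
ft_force: [-7.6, -1.6, 14.0]
grip_width: 0.164
grasp_force: 90.6
```

Request:
move_arm([
  {"delta_pos": [-0.0006, -0.0004, -0.0001], "turn": [0, 0, 0], "fingers": 0.95},
  {"delta_pos": [-0.0006, -0.0004, -0.0001], "turn": [0, 0, 0], "fingers": 0.95},
  {"delta_pos": [-0.0006, -0.0004, -0.0001], "turn": [0, 0, 0], "fingers": 0.95},
])

```text
clock: 21.08
position: [0.5133, 0.0257, 0.0379]
ee_rot: [0.962, 0.274, -0.0, 0.0]
ft_force: [-2.8, -0.5, 10.2]
grip_width: 0.163
grasp_force: 89.8
```

Run:
```python
from h import *
a=[];D=(.514,.026)
for n in("top","scene"):
    c=camera(n); W=cloud(c)
    print(n,'roof',rect(c,W,D,.062,.041,.051,.046), 'roof z',np.median(W[(np.hypot(W[...,0]-.514,W[...,1]-.026)<.06)&(W[...,2]>.038)&(W[...,2]<.056)][:,2]))
    u,v=proj(c,[.514,.026,.03])[0].astype(int);I=c['color'][:,:,::-1]; a.append(cv2.resize(I[v-40:v+40,u-40:u+40],(400,400),interpolation=cv2.INTER_CUBIC))
    o=get_obs();print(o['position'],o['ft_force'])
cv2.imwrite('pics/e.png',np.hstack(a))
```

```text
top roof (array([494.4, -30.4]), array([0., 0.]), 0.0, 'mean', array([494.4, -30.4]), 1) roof z 0.04681314087299852
[0.51332353 0.02565531 0.03785022] [-4.59046273 -1.3429744   9.57067606]
scene roof (array([514.3,  24.9]), array([92., 83.]), 31.8, 'mean', array([519. ,  20.1]), 432) roof z 0.04675943024530895
[0.51331859 0.02562956 0.03783646] [-3.45113786 -1.44753354  9.72704873]
```

View pics/e.png

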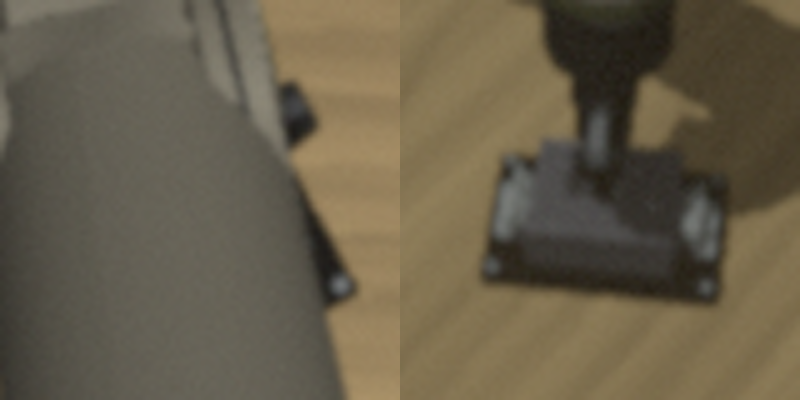

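The cover sits level between both clips (right crop (600,210)), roof at 46.8 mm against 46 at home. I raise the push slightly.

Converted, 0.0003 m / 0.8 = 0.0004, -0.0001 m / 0.8 = -0.0001.

Request:
move_arm([
  {"delta_pos": [-0.0001, 0, 0.0004], "turn": [0, 0, 0], "fingers": 0.95},
  {"delta_pos": [-0.0001, 0, 0.0004], "turn": [0, 0, 0], "fingers": 0.95},
  {"delta_pos": [-0.0001, 0, 0.0004], "turn": [0, 0, 0], "fingers": 0.95},
  {"delta_pos": [-0.0001, 0, 0.0004], "turn": [0, 0, 0], "fingers": 0.95},
])

```text
clock: 21.68
position: [0.5133, 0.0257, 0.0378]
ee_rot: [0.962, 0.274, -0.0, 0.001]
ft_force: [-4.5, -1.0, 13.3]
grip_width: 0.162
grasp_force: 90.4
```

Run:
```python
from h import *
f=[]
for i in range(8): camera("scene"); f.append(get_obs()['ft_force'])
print(np.round(f,1));
```

```text
[[-4.9 -1.4 12.9]
 [-4.3 -0.6 13.1]
 [-4.6 -0.2 14.3]
 [-4.8 -1.  13.8]
 [-4.7 -1.1 12.6]
 [-4.5 -1.9 13.5]
 [-5.1 -1.8 12.7]
 [-4.6 -0.9 13.2]]
```

```bash
python3 -c "
from workcell import *
print(hand_in())"
```

```text
the job is handed in; nothing more can be done
None
```

The job is handed in at about 22 s: the wheel is flat on the spindle, the cover is home with the push dropping off as the clips snapped, and the gripper is still holding it down at about 13 N.

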